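Find the glass clamp with the right grip by feeler blade

TASK

A splash screen will be set in the glass clamps on this vanity top: take the feeler blade out of its stand and slide it gently from above into the gaps of the four clamps to find, by the drag you feel, the one whose grip is right (one clamp is slack and two bind, so never force the blade, nor drive it home where it binds). Leave the blade standing upright in the right clamp, pushed fully home with its shoulder on the clamp's cheek, and let go; leave everything else where it is.

Things in the scene. Friction and masses are not known exactly. Their poses are not given: they have to be found in the camera images.
- blade: Feeler blade, about 0.13 kg, upright in the stand at first: steel tongue 6 mm thick (x), 30 mm wide (y), 40 mm long below the shoulder, rounded end; shoulder plate 30 x 34 x 6 mm; black grip 24 mm (x) by 30 mm (y), 6 to 61 mm above the origin. Origin: centre of the shoulder's underside, z up the grip. Same when turned half round.
- stand: Grey block 70 x 66 x 50 mm with a slot 9 x 40 mm, fixed to the table; origin under its centre. The blade stands in the slot, shoulder on the block's top.
- clamp_a: Steel glass clamp, 60 x 46 mm, 50 mm high, fixed; all four look alike. Origin: gap centre at table level. Gap along y (44 mm, open at both ends and above, floor 6 mm up). +x side: rigid cheek, face at x = 3 mm, top 50 mm up, mouth edge rounded 6 mm. -x side: sprung jaw, then outer wall (x -20 to -27, 48 high). Seated blade: origin at (0, 0, 50 mm), its x along the clamp's x, either way round.
- clamp_b: Steel glass clamp, 60 x 46 mm, 50 mm high, fixed; all four look alike. Origin: gap centre at table level. Gap along y (44 mm, open at both ends and above, floor 6 mm up). +x side: rigid cheek, face at x = 3 mm, top 50 mm up, mouth edge rounded 6 mm. -x side: sprung jaw, then outer wall (x -20 to -27, 48 high). Seated blade: origin at (0, 0, 50 mm), its x along the clamp's x, either way round.
- clamp_c: Steel glass clamp, 60 x 46 mm, 50 mm high, fixed; all four look alike. Origin: gap centre at table level. Gap along y (44 mm, open at both ends and above, floor 6 mm up). +x side: rigid cheek, face at x = 3 mm, top 50 mm up, mouth edge rounded 6 mm. -x side: sprung jaw, then outer wall (x -20 to -27, 48 high). Seated blade: origin at (0, 0, 50 mm), its x along the clamp's x, either way round.
- clamp_d: Steel glass clamp, 60 x 46 mm, 50 mm high, fixed; all four look alike. Origin: gap centre at table level. Gap along y (44 mm, open at both ends and above, floor 6 mm up). +x side: rigid cheek, face at x = 3 mm, top 50 mm up, mouth edge rounded 6 mm. -x side: sprung jaw, then outer wall (x -20 to -27, 48 high). Seated blade: origin at (0, 0, 50 mm), its x along the clamp's x, either way round.
- jaw_a: Sprung jaw of clamp_a, 12 x 42 mm, top 46 mm up, edge rounded; origin as the clamp's. 5 mm from the cheek when empty; the 6 mm blade pushes it 1 mm to -x (5 at most). Unseen springs: one jaw is slack (presses 0.6 N), one right (5 N), two bind (12 N), nearly constant over the travel. Drag while the blade moves is about as large (right: 3 to 7 N) and fades when it stops; entry takes up to twice that.
- jaw_b: Sprung jaw of clamp_b, of the same size as jaw_a; origin as the clamp's. It may be the slack, the right or a binding one. Push is felt once the blade's origin is below about 82 mm, steadily below 75 mm. A blade held 2 mm to the jaw's side (-x) is pushed to +x by the spring alone; one too far to +x jams on the rigid cheek and feels falsely stiff.
- jaw_c: Sprung jaw of clamp_c, of the same size as jaw_a; origin as the clamp's. It may be the slack, the right or a binding one. Once let go, the jaw presses the blade against the cheek.
- jaw_d: Sprung jaw of clamp_d, of the same size as jaw_a; origin as the clamp's. It may be the slack, the right or a binding one. Once let go, the jaw presses the blade against the cheek.
- dispenser: Bystander: black bottle, 60 mm across, 150 mm high; leave alone.
- cream_jar: Bystander: white jar, 54 mm across, 45 mm high; leave alone.
- perfume: Bystander: amber glass bottle 30 x 50 mm with black cap, 94 mm high; leave alone.
- tumbler: Bystander: white ceramic cup, 72 mm across, 95 mm high; leave alone.
- soap: Bystander: bar of soap 50 x 75 x 24 mm; leave alone.
- screwdriver: Bystander: screwdriver lying down, 170 mm long; leave alone.
- lotion: Bystander: white bottle, 52 mm across, 130 mm high; leave alone.
Mind the look-alikes: they are no part of the job. What is shaped like the blade but green or purple is not meant.

How it is judged (in metres and radians):
On the way:
1. the blade has been drawn up out of its stand (z of blade in the frame of stand above 0.095 m), for 0.1 s.
At the end, for the whole second after the job is handed in: The blade is let go and at rest, upright within 0.1 rad, fully home in a clamp (its origin 45 to 53.5 mm above that clamp's foot, within 6 mm across and 12 mm along the gap's centre), and that clamp's jaw presses on it with 2.5 to 8.5 N: the right clamp, neither the slack nor a binding one (((x of blade in the frame of clamp_a between -0.006 and 0.006 m and y of blade in the frame of clamp_a between -0.012 and 0.012 m and z of blade in the frame of clamp_a between 0.045 and 0.0535 m and contact force between blade and jaw_a between 2.5 and 8.5 N) or (x of blade in the frame of clamp_b between -0.006 and 0.006 m and y of blade in the frame of clamp_b between -0.012 and 0.012 m and z of blade in the frame of clamp_b between 0.045 and 0.0535 m and contact force between blade and jaw_b between 2.5 and 8.5 N) or (x of blade in the frame of clamp_c between -0.006 and 0.006 m and y of blade in the frame of clamp_c between -0.012 and 0.012 m and z of blade in the frame of clamp_c between 0.045 and 0.0535 m and contact force between blade and jaw_c between 2.5 and 8.5 N) or (x of blade in the frame of clamp_d between -0.006 and 0.006 m and y of blade in the frame of clamp_d between -0.012 and 0.012 m and z of blade in the frame of clamp_d between 0.045 and 0.0535 m and contact force between blade and jaw_d between 2.5 and 8.5 N)) and angle between blade's own z axis and vertical below 0.1 rad and linear speed of blade below 0.01 m/s); the robot touches nothing.
It fails at once if the blade is driven on into a binding clamp: its origin below 55 mm over a clamp foot while that jaw presses with over 10 N ((horizontal distance between blade and clamp_a below 0.02 m and z of blade in the frame of clamp_a below 0.055 m and contact force between blade and jaw_a above 10 N) or (horizontal distance between blade and clamp_b below 0.02 m and z of blade in the frame of clamp_b below 0.055 m and contact force between blade and jaw_b above 10 N) or (horizontal distance between blade and clamp_c below 0.02 m and z of blade in the frame of clamp_c below 0.055 m and contact force between blade and jaw_c above 10 N) or (horizontal distance between blade and clamp_d below 0.02 m and z of blade in the frame of clamp_d below 0.055 m and contact force between blade and jaw_d above 10 N)).
It fails at once if the blade is forced: more than 45 N between it and a clamp, cheek and jaw added together (contact force between blade and clamp_a above 45 N or contact force between blade and clamp_b above 45 N or contact force between blade and clamp_c above 45 N or contact force between blade and clamp_d above 45 N).
It fails at once if a bystander is moved by more than 20 mm (distance of any of dispenser, cream_jar, perfume, tumbler, soap, screwdriver, lotion from where it was at the start of the episode above 0.02 m).
It also fails if it takes over 61 s, if anything falls off the work surface, if the arm or the gripper's body presses on something with over 40 N, if the wrist force passes 120 N, or if a joint passes its speed limit or range.

ROBOT

A 6-joint arm with a two-finger parallel gripper is mounted at the origin on the work surface. World frame = base frame: x ahead of the robot, y to its left, z up, the work surface at z = 0. Lengths are in m, angles in degrees, forces in N, time in s.
With the tool pointing down it reaches from about 0.325 to 0.925 m from the base axis. Payload 3.1 kg.
Tool frame: the origin (TCP) lies at the very end of the fingers, on their centre line; the grasp point (between the pads) lies 19 mm behind it; z points along the fingers, y is the line along which they close (so a half turn about z gives the same grasp; the last joint's range is limited). The gripper opens to 85 mm and grips with 20 to 120 N. Pads are 22 mm wide; open, the fingers measure 114 mm over their backs; the gripper's body (76 mm by 85 mm) begins 54 mm behind the grasp point. The pads swing forward as they close: fully open they stand 13 mm farther back than shut.
Start: joints at [-82.116, 12.427, 92.441, -0, 75.132, -6.429], TCP at [0.155, -0.606, 0.231] pointing down, gripper open.
Joint ranges: [-157.48, 157.48], [-44.54, 120.13], [17.64, 146.25], [-64.5, 244.5], [7.68, 150.69], [-147.95, 147.95]. Speed limits (degrees/s): [159.86, 159.86, 180, 180, 180, 180].

INTERFACE

Orientations are given as [roll, pitch, yaw] about the fixed x, y, z axes, in that order (R = Rz(yaw) Ry(pitch) Rx(roll)).
In Python, from station import r gives the robot as it stands.
- The arm moves only by the tool servo_tool, never from a script. Its argument "plan" is a list that holds one entry, the list of rows, each a list of 7 numbers: the shift along the tool's x, y, z in mm, then the turn, a rotation vector about the tool's x, y, z in rad, then the finger opening in mm, from 0 to 85.4. In form: [[[dx, dy, dz, rx, ry, rz, gripper], ...]]. A call has 1 to 12 rows; each row shifts and turns the commanded pose from where the row before left it, along the tool's axes as they then stand; what a row does not reach is not made up. A row lasts 1/8 s, in which the tool goes at most 62.5 mm and 10.7 degrees, less where a joint would pass 70% of its speed; a pose out of reach is approached as far as the arm can. A call is refused whole if a number of a shift passes 62.5 or a number of a turn 0.188, either way. A call with a gripper value outside its range is refused whole. The fingers move at their own pace and stop on an object; the grip force is fixed at half the most. Time passes only in rows, so rows that do not move let the fingers close. It gives the time, the measured TCP pose, the force, the opening and the grip force at its end, in the units of the state.
- r.observe(): the state, without advancing time (a new reading comes with each control period).
- r.get_image(name): name is "scene" or "top" or "wrist"; returns (picture, depth): 400x640x3 uint8, blue, green, red; 400x640 float32, m along the optical axis (not along the pixel's ray), 0 where there is no reading.
- r.camera_model(name): a dict with "fx", "fy", "cx", "cy" (pixels), "R" (3x3) and "t" (3): a world point X has camera coordinates R X + t; the wrist camera has in their place "mount" (4x4, takes a point from camera to tool coordinates, whose origin is the TCP and whose axes are the flange's). Camera axes: x right, y down, z forward; pixel columns grow to the right and rows downward; lengths in m; the calibration is good to about 2 mm. A picture is of the moment at which its call begins: read the wrist's pose just before it. camera_model takes no time and is no camera call.
- r.hand_in(): hands the job in; it is judged then, once.
The state is a dict: "clock": time; "qpos": joint angles; "joint_vel": joint speeds; "joint_torque": joint torques, N m; "ee_pos": TCP position; "tcp_rot": TCP orientation; "force": force on the tool from outside, world axes, zero at the start; "moment": the same for the moment, N m; "finger_gap": finger opening in m; "gripper_force": force on a finger pad.
Only numpy, scipy, OpenCV 4.12 (cv2) and the standard library are available. Lean on these libraries where they do the work, as an engineer would, in place of code of your own. Each camera call takes 0.05 s, during which the arm holds its last target. There are 200 camera calls.

## Working session

There is one attempt and no reset: what is moved stays moved. The work goes in short steps, Python scripts to look and compute and a tool call to move; the robot and the scene stay as the last step left them, time stands still between calls to the robot, and variables do not carry over. Pictures are saved under pics/ and viewed, at most 10 in all, crops included, and the job is handed in when it is done.

Besides the shell and the picture viewer there is one more tool, called after "Call:" as a command line: name --argument value ..., lists and objects as JSON in quotes. servo_tool: Moves the arm, as the interface text tells. Its arguments: {"type":"object","properties":{"plan":{"type":"array","items":{"type":"array","items":{"type":"array","items":{"type":"number"}}}}},"required":["plan"]}

```bash
ls; mkdir -p pics
python3 - <<'E'
from station import r
import cv2,numpy as np
s=r.observe();print(s)
for n in ("scene","top"):
    im,d=r.get_image(n);cv2.imwrite(f"pics/{n}0.png",im);np.save(f"pics/{n}0.npy",d)
    print(n,r.camera_model(n))
print(r.camera_model("wrist"))
E
```

```text
pics
{'clock': 0.0, 'qpos': array([-8.21152642e+01,  1.24773794e+01,  9.25302621e+01,  1.21239763e-04,
        7.51337996e+01, -6.42785716e+00]), 'joint_vel': array([ 0.02040139, -0.05673146,  0.01674418, -0.03219069, -0.06574905,
       -0.00632999]), 'joint_torque': array([ 1.21189523e-04, -3.96844625e+01, -3.03853583e+01, -8.56990800e-05,
        9.69831337e-03, -7.00127444e-06]), 'ee_pos': array([ 0.15442145, -0.60475681,  0.22994531]), 'tcp_rot': array([-1.79859461e+02, -1.59509756e-02,  1.43125421e+01]), 'force': array([-0.2439804 , -0.1394901 , -0.37338622]), 'moment': array([-0.03160471, -0.00903206,  0.02535026]), 'gripper_force': 0.0, 'finger_gap': 0.08556962788442757}
scene {'fx': 405.69657053972765, 'fy': 405.69657053972765, 'cx': 318.9098995327298, 'cy': 204.21825347885252, 'R': array([[ 0.52713785,  0.84949305, -0.02207365],
       [ 0.54726394, -0.35923774, -0.75594341],
       [-0.65009836,  0.38640627, -0.65426472]]), 't': array([-0.28632113, -0.26656793,  1.33912814])}
top {'fx': 411.2866755010529, 'fy': 411.2866755010529, 'cx': 322.8799145794661, 'cy': 197.52642616085345, 'R': array([[ 0.02566121, -0.99965807,  0.00502356],
       [-0.99626244, -0.025988  , -0.08237584],
       [ 0.08247822, -0.00289093, -0.99658867]]), 't': array([-0.01032361,  0.54454406,  0.9971793 ])}
{'fx': 281.608211335973, 'fy': 281.608211335973, 'cx': 311.94393697790593, 'cy': 195.26855501167108, 'mount': array([[ 1.63897481e-04, -9.48079174e-01, -3.18034358e-01,
         8.21945917e-02],
       [ 9.99999720e-01, -7.67678440e-05,  7.44194528e-04,
         4.56624450e-04],
       [-7.29970145e-04, -3.18034391e-01,  9.48078896e-01,
        -1.42267975e-01],
       [ 0.00000000e+00,  0.00000000e+00,  0.00000000e+00,
         1.00000000e+00]])}
```

View pics/top0.png

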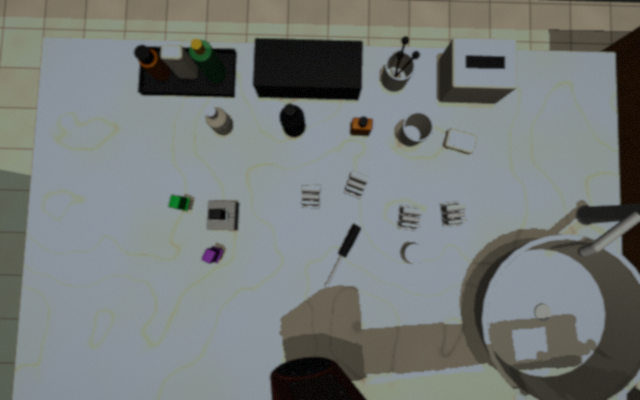

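View pics/scene0.png

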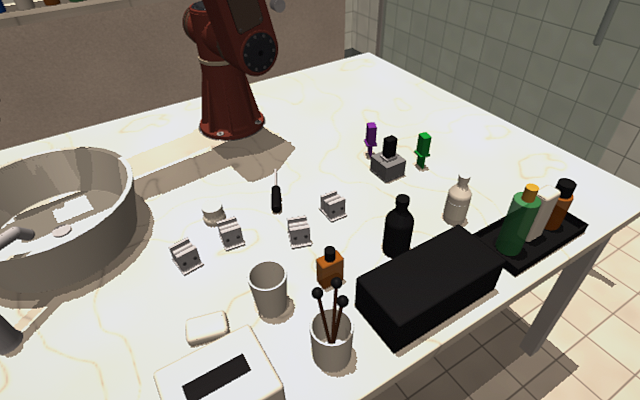

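Top view: stand with black grip at about (222,215), green (180,202) and purple (212,254) look-alikes; clamps at about (311,196), (356,184), (409,217), (453,214). I'll enlarge that part and get depth positions.

```bash
cat > h.py <<'E'
import numpy as np,cv2
from station import r
from scipy.spatial.transform import Rotation as Ro
def cam(n,s=None):
    c=r.camera_model(n)
    K=np.array([[c['fx'],0,c['cx']],[0,c['fy'],c['cy']],[0,0,1]])
    if n=='wrist':
        T=np.eye(4);T[:3,:3]=Ro.from_euler('xyz',s['tcp_rot'],degrees=True).as_matrix();T[:3,3]=s['ee_pos']
        W=T@c['mount'];return K,W[:3,:3],W[:3,3]
    R=np.array(c['R']);return K,R.T,-R.T@np.array(c['t'])
def cloud(d,n,s=None):
    K,R,o=cam(n,s);v,u=np.mgrid[:d.shape[0],:d.shape[1]]
    p=np.stack([(u-K[0,2])/K[0,0],(v-K[1,2])/K[1,1],np.ones(d.shape)],-1)*d[...,None]
    return p@R.T+o
def ray(px,z,n,s=None):
    K,R,o=cam(n,s);w=R@np.linalg.inv(K)@np.array([px[0],px[1],1.]);return o+w*(z-o[2])/w[2]
E
python3 - <<'E'
from h import *
d=np.load('pics/top0.npy');P=cloud(d,'top');im=cv2.imread('pics/top0.png')
H=P[...,2]
print('table',np.median(H[150:280,250:480]))
m=((H>.03)&(H<.14)).astype(np.uint8);m[:150]=0;m[275:]=0;m[:,480:]=0;m[:,:100]=0
n,l,st,c=cv2.connectedComponentsWithStats(m)
for i in range(1,n):
    if st[i,4]<40: continue
    q=P[l==i];top=q[q[:,2]>q[:,2].max()-.008]
    (cx,cy),wh,a=cv2.minAreaRect(q[:,:2].astype(np.float32)*1000)
    print(c[i].round(),st[i,4],'top',q[:,2].max().round(3),'mean',q.mean(0).round(3),'rect',round(cx),round(cy),np.round(wh),round(a,1))
cv2.imwrite('pics/crop.png',cv2.resize(im[165:265,285:485],None,fx=4,fy=4,interpolation=cv2.INTER_CUBIC))
E
```

```text
table 0.0010172111271586903
[358. 177.] 125 top 0.055 mean [ 0.594 -0.081  0.049] rect 595 -81 [43. 14.] 70.8
[355. 187.] 173 top 0.053 mean [ 0.571 -0.073  0.044] rect 571 -73 [43. 27.] 70.4
[310. 189.] 121 top 0.054 mean [0.563 0.035 0.049] rect 564 35 [44. 14.] 88.8
[179. 202.] 272 top 0.106 mean [0.52  0.339 0.082] rect 521 345 [31. 34.] 78.4
[310. 196.] 94 top 0.05 mean [0.545 0.035 0.045] rect 546 36 [41. 12.] 88.9
[221. 215.] 833 top 0.115 mean [0.494 0.244 0.062] rect 495 249 [67. 70.] 89.7
[309. 203.] 70 top 0.053 mean [0.53  0.036 0.045] rect 531 36 [12. 41.] 1.5
[454. 207.] 125 top 0.056 mean [ 0.527 -0.313  0.049] rect 528 -315 [15. 45.] 8.1
[411. 211.] 127 top 0.054 mean [ 0.515 -0.21   0.049] rect 516 -211 [44. 14.] 82.6
[455. 217.] 171 top 0.052 mean [ 0.503 -0.317  0.045] rect 502 -318 [27. 44.] 7.1
[410. 221.] 169 top 0.051 mean [ 0.491 -0.207  0.045] rect 490 -208 [44. 28.] 83.3
[211. 255.] 274 top 0.104 mean [0.401 0.257 0.083] rect 400 261 [30. 34.] 66.3
[413. 253.] 331 top 0.051 mean [ 0.415 -0.216  0.045] rect 414 -217 [45. 47.] 1.5
```

View pics/crop.png

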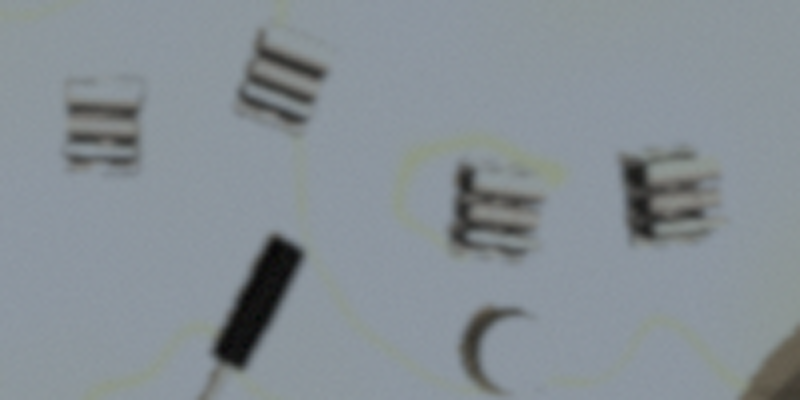

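```bash
cat >> h.py <<'E'
def plan(p0,y0,p1,y1,N):
    "rows from commanded pose (mm, deg; tool straight down) to another"
    p0,p1=np.array(p0,float),np.array(p1,float);out=[]
    dy=np.radians(y1-y0)/N;y=np.radians(y0);st=(p1-p0)/N
    for i in range(N):
        R=(Ro.from_euler('z',y)*Ro.from_euler('x',np.pi)).as_matrix()
        out.append(np.r_[R.T@st,-dy].round([1]).tolist() if 0 else [*(round(float(v),1) for v in R.T@st),0,0,round(-dy,4)]);y+=dy
    for o in out: print(o)
E
python3 - <<'E'
from h import *
plan((155,-606,231),14.3,(440,-150,230),70,10);print()
plan((440,-150,230),70,(494,249,205),90,8)
E
```

```text
[38.9, -37.1, 0.1, 0, 0, np.float64(-0.0972)]
[42.3, -33.2, 0.1, 0, 0, np.float64(-0.0972)]
[45.3, -28.9, 0.1, 0, 0, np.float64(-0.0972)]
[47.9, -24.4, 0.1, 0, 0, np.float64(-0.0972)]
[50.1, -19.6, 0.1, 0, 0, np.float64(-0.0972)]
[51.7, -14.7, 0.1, 0, 0, np.float64(-0.0972)]
[52.9, -9.6, 0.1, 0, 0, np.float64(-0.0972)]
[53.6, -4.4, 0.1, 0, 0, np.float64(-0.0972)]
[53.8, 0.8, 0.1, 0, 0, np.float64(-0.0972)]
[53.4, 6.0, 0.1, 0, 0, np.float64(-0.0972)]

[49.2, -10.7, 3.1, 0, 0, np.float64(-0.0436)]
[49.6, -8.6, 3.1, 0, 0, np.float64(-0.0436)]
[49.9, -6.4, 3.1, 0, 0, np.float64(-0.0436)]
[50.2, -4.2, 3.1, 0, 0, np.float64(-0.0436)]
[50.3, -2.0, 3.1, 0, 0, np.float64(-0.0436)]
[50.3, 0.2, 3.1, 0, 0, np.float64(-0.0436)]
[50.3, 2.4, 3.1, 0, 0, np.float64(-0.0436)]
[50.1, 4.6, 3.1, 0, 0, np.float64(-0.0436)]
```

Call:
servo_tool --plan '[[[38.9, -37.1, 0.1, 0, 0, -0.0972, 85], [42.3, -33.2, 0.1, 0, 0, -0.0972, 85], [45.3, -28.9, 0.1, 0, 0, -0.0972, 85], [47.9, -24.4, 0.1, 0, 0, -0.0972, 85], [50.1, -19.6, 0.1, 0, 0, -0.0972, 85], [51.7, -14.7, 0.1, 0, 0, -0.0972, 85], [52.9, -9.6, 0.1, 0, 0, -0.0972, 85], [53.6, -4.4, 0.1, 0, 0, -0.0972, 85], [53.8, 0.8, 0.1, 0, 0, -0.0972, 85], [53.4, 6.0, 0.1, 0, 0, -0.0972, 85]]]'

```text
clock: 1.35
ee_pos: [0.4398, -0.1479, 0.23]
tcp_rot: [-180.0, 0.0, 70.2]
force: [0.9, 0.2, -0.3]
finger_gap: 0.085
gripper_force: 0.0
```

Call:
servo_tool --plan '[[[49.2, -10.7, 3.1, 0, 0, -0.0436, 85], [49.6, -8.6, 3.1, 0, 0, -0.0436, 85], [49.9, -6.4, 3.1, 0, 0, -0.0436, 85], [50.2, -4.2, 3.1, 0, 0, -0.0436, 85], [50.3, -2.0, 3.1, 0, 0, -0.0436, 85], [50.3, 0.2, 3.1, 0, 0, -0.0436, 85], [50.3, 2.4, 3.1, 0, 0, -0.0436, 85], [50.1, 4.6, 3.1, 0, 0, -0.0436, 85], [0, 0, 0, 0, 0, 0, 85], [0, 0, 0, 0, 0, 0, 85]]]'

```text
clock: 2.6
ee_pos: [0.493, 0.2489, 0.2049]
tcp_rot: [-179.9, 0.1, 90.0]
force: [-0.1, -0.6, -0.3]
finger_gap: 0.0848
gripper_force: 0.0
```

Run:
```python
from h import *
s=r.observe();im,d=r.get_image('wrist');cv2.imwrite('pics/w1.png',im);np.save('pics/w1.npy',d)
import pickle;pickle.dump(s,open('pics/w1.pkl','wb'))
print(s['clock'],s['ee_pos'],s['tcp_rot'],s['force'])
P=cloud(d,'wrist',s)
for lo,hi in((.040,.06),(.095,.125)):
    m=((d>0)&(P[...,2]>lo)&(P[...,2]<hi)&(np.abs(P[...,0]-.495)<.05)&(np.abs(P[...,1]-.247)<.05))
    q=P[m];print(m.sum(),q.mean(0),cv2.minAreaRect((q[:,:2]*1000).astype(np.float32)),q.min(0),q.max(0))
```

```text
2.6 [0.49297074 0.24894663 0.2048549 ] [-1.79922419e+02  6.38487450e-02  9.00081974e+01] [-0.11094478 -0.58189779 -0.33931532]
2731 [0.4941497  0.25561752 0.05000308] ((494.14910888671875, 248.96368408203125), (66.24333953857422, 70.01742553710938), 89.20455169677734) [0.45912716 0.21553416 0.04015777] [0.52918916 0.28220313 0.05993318]
924 [0.4943007  0.2515918  0.10958364] ((494.4422607421875, 249.7291717529297), (23.946712493896484, 29.20660400390625), 0.39986753463745117) [0.48239016 0.235087   0.09548449] [0.50633779 0.26431312 0.11267364]
```

View pics/w1.png

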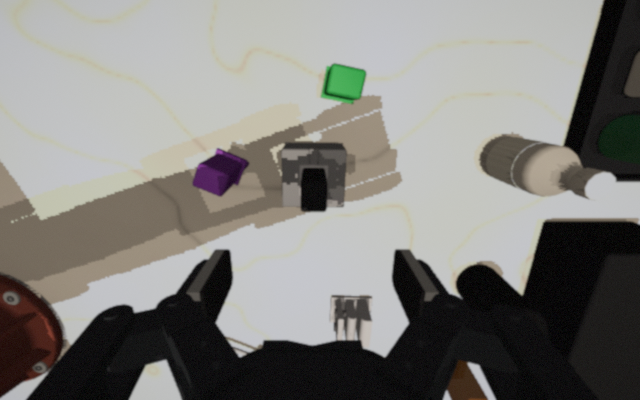

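Wrist view: stand at about (314,175), black grip at (314,190), free of neighbours; measured position agrees with the top view. Descend and grip.

Call:
servo_tool --plan '[[[0.8, 1.4, 45, 0, 0, 0, 85], [0, 0, 45, 0, 0, 0, 85], [0, 0, 30, 0, 0, 0, 60], [0, 0, 14, 0, 0, 0, 50], [0, 0, 0, 0, 0, 0, 20], [0, 0, 0, 0, 0, 0, 10], [0, 0, 0, 0, 0, 0, 10], [0, 0, 0, 0, 0, 0, 10]]]'

```text
clock: 3.65
ee_pos: [0.4956, 0.2505, 0.0724]
tcp_rot: [179.9, -0.0, 90.0]
force: [-1.5, -1.0, 1.4]
finger_gap: 0.0236
gripper_force: 60.2
```

Run:
```python
from h import *
plan((495,250,185),90,(540,-140,235),90,8)
```

```text
[-48.8, 5.6, -6.2, 0, 0, np.float64(-0.0)]
[-48.8, 5.6, -6.2, 0, 0, np.float64(-0.0)]
[-48.8, 5.6, -6.2, 0, 0, np.float64(-0.0)]
[-48.8, 5.6, -6.2, 0, 0, np.float64(-0.0)]
[-48.8, 5.6, -6.2, 0, 0, np.float64(-0.0)]
[-48.8, 5.6, -6.2, 0, 0, np.float64(-0.0)]
[-48.8, 5.6, -6.2, 0, 0, np.float64(-0.0)]
[-48.8, 5.6, -6.2, 0, 0, np.float64(-0.0)]
```

Call:
servo_tool --plan '[[[0, 0, -25, 0, 0, 0, 10], [0, 0, -30, 0, 0, 0, 10], [0, 0, -30, 0, 0, 0, 10], [0, 0, -28, 0, 0, 0, 10], [0, 0, 0, 0, 0, 0, 10], [0, 0, 0, 0, 0, 0, 10]]]'

```text
clock: 4.4
ee_pos: [0.4944, 0.25, 0.1836]
tcp_rot: [-179.9, 0.0, 90.0]
force: [-0.8, 0.5, -1.0]
finger_gap: 0.0232
gripper_force: 60.0
```

Call:
servo_tool --plan '[[[-48.8, 5.6, -6.2, 0, 0, 0, 10], [-48.8, 5.6, -6.2, 0, 0, 0, 10], [-48.8, 5.6, -6.2, 0, 0, 0, 10], [-48.8, 5.6, -6.2, 0, 0, 0, 10], [-48.8, 5.6, -6.2, 0, 0, 0, 10], [-48.8, 5.6, -6.2, 0, 0, 0, 10], [-48.8, 5.6, -6.2, 0, 0, 0, 10], [-48.8, 5.6, -6.2, 0, 0, 0, 10], [0, 0, 0, 0, 0, 0, 10], [0, 0, 0, 0, 0, 0, 10]]]'

```text
clock: 5.65
ee_pos: [0.5386, -0.1397, 0.232]
tcp_rot: [-179.8, -0.1, 89.9]
force: [0.5, 0.4, -1.5]
finger_gap: 0.0233
gripper_force: 59.9
```

```bash
cat > look.py <<'E'
from h import *
import sys,pickle
n=sys.argv[1]
s=r.observe();im,d=r.get_image('wrist');cv2.imwrite(f'pics/{n}.png',im);np.save(f'pics/{n}.npy',d);pickle.dump(s,open(f'pics/{n}.pkl','wb'))
print(s['clock'],s['ee_pos'],s['tcp_rot'],s['force'],s['finger_gap'])
P=cloud(d,'wrist',s);H=P[...,2]
print('table',np.median(H[(d>0)&(abs(H)<.01)]))
m=((H>.036)&(H<.058)&(d>0)&(np.hypot(P[...,0],P[...,1])>.35)).astype(np.uint8)
k,l,st,c=cv2.connectedComponentsWithStats(m)
for i in range(1,k):
    if st[i,4]<50: continue
    q=P[l==i];a=cv2.minAreaRect(q[:,:2].astype(np.float32)*1000)
    print(c[i].round(),st[i,4],'z',np.percentile(q[:,2],[50,98]).round(3),np.round(a[0],1),np.round(a[1],1),round(a[2],1))
E
python3 look.py w2
```

```text
5.65 [ 0.53856745 -0.13965568  0.23204437] [-1.79808989e+02 -1.17746595e-01  8.99467084e+01] [ 0.45764278  0.37435186 -1.48815307] 0.02326772725285587
table -3.623906033112245e-05
[303.  14.] 220 z [0.047 0.05 ] [529.9  25.5] [23.9  7.1] 88.8
[319.  14.] 337 z [0.044 0.046] [545.4  26.4] [11.5 24.5] 0.0
[336.  15.] 448 z [0.049 0.051] [563.3  25.1] [24.9 14.1] 88.2
[561.  59.] 2033 z [0.047 0.058] [800.  -20.6] [  5.5 120.3] 1.1
[334. 113.] 281 z [0.048 0.049] [563.4 -71. ] [43.7  7.2] 70.4
[346. 117.] 418 z [0.045 0.047] [577.9 -76.3] [41.9 12.1] 70.5
[362. 123.] 579 z [0.049 0.051] [594.9 -82.2] [44.  14.3] 70.3
[462. 125.] 452 z [0.047 0.058] [708.3 -84.8] [49.1  4.1] 88.1
[556. 190.] 838 z [0.048 0.057] [ 840.4 -165.2] [69.6 31.9] 73.7
[602. 193.] 215 z [0.05  0.057] [ 888.6 -160.9] [ 5.  23.9] 17.2
[596. 207.] 106 z [0.049 0.057] [ 888.2 -182.8] [8.8 3.7] 60.8
[435. 216.] 387 z [0.048 0.058] [ 696.  -198.8] [62.  24.4] 46.7
[268. 223.] 214 z [0.048 0.049] [ 482.5 -207.1] [43.5  7. ] 83.2
[281. 223.] 283 z [0.045 0.047] [ 497.9 -209.2] [42.2 12.1] 83.7
[585. 217.] 156 z [0.05  0.058] [ 875.8 -196.8] [21.   4.3] 33.0
[217. 230.] 1066 z [0.045 0.046] [ 414.5 -217.4] [46.8 47.2] 88.1
[460. 240.] 551 z [0.048 0.058] [ 726.7 -226.4] [54.9 20.7] 48.1
[525. 292.] 1557 z [0.047 0.058] [ 833.9 -309.4] [155.5  76.4] 40.7
[120. 327.] 450 z [0.047 0.057] [ 239.4 -376.6] [124.6  16.9] 13.8
[227. 357.] 98 z [0.049 0.057] [ 409.5 -425.8] [ 6.3 20.7] 33.7
[ 55. 385.] 255 z [0.048 0.058] [ 132.2 -480.3] [49.9  7. ] 72.4
```

View pics/w2.png

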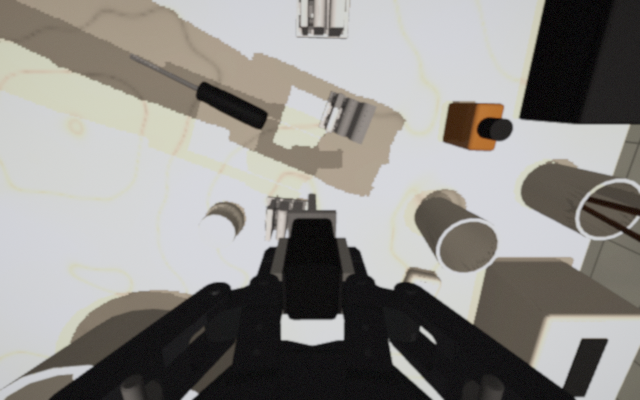

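Wrist view: clamp A at (320,15), B at (347,118), C partly behind the held blade at (280,223); measured sizes (7, 12, 14 mm bands) match. B is at (585.5, -78.9) mm, yaw -19.6°.

Run:
```python
from h import *
plan((538.6,-139.7,232),89.9,(584.1,-78.4,150),70.4,4)
```

```text
[15.3, 11.3, 20.5, 0, 0, np.float64(0.0851)]
[16.3, 10.0, 20.5, 0, 0, np.float64(0.0851)]
[17.0, 8.6, 20.5, 0, 0, np.float64(0.0851)]
[17.7, 7.1, 20.5, 0, 0, np.float64(0.0851)]
```

Call:
servo_tool --plan '[[[15.3, 11.3, 20.5, 0, 0, 0.0851, 10], [16.3, 10.0, 20.5, 0, 0, 0.0851, 10], [17.0, 8.6, 20.5, 0, 0, 0.0851, 10], [17.7, 7.1, 20.5, 0, 0, 0.0851, 10], [0, 0, 20, 0, 0, 0, 10], [0, 0, 8, 0, 0, 0, 10], [0, 0, 0, 0, 0, 0, 10], [0, 0, 0, 0, 0, 0, 10], [0, 0, 0, 0, 0, 0, 10]]]'

```text
clock: 6.82
ee_pos: [0.5857, -0.0795, 0.1253]
tcp_rot: [179.9, -0.0, 70.5]
force: [0.0, 0.4, -1.5]
finger_gap: 0.0232
gripper_force: 60.0
```

```bash
cat > off.py <<'E'
from h import *
import sys
C=dict(a=(553.6,35,-1.5),b=(585.5,-78.9,-19.6),c=(505.8,-210,-6.6),d=(518,-316.4,7.6))
try: C.update(eval(open('C.txt').read()))
except OSError: pass
x,y,a=C[sys.argv[1]];s=r.observe();p=s['ee_pos']*1000
dd=p[:2]-[x,y];a=np.radians(a)
print('clock',s['clock'],'offset in clamp',(dd@[np.cos(a),np.sin(a)]).round(2),(dd@[-np.sin(a),np.cos(a)]).round(2),'z blade~',p[2].round(1)-22.4,'dyaw',s['tcp_rot'][2]-90-np.degrees(a),'tilt',s['tcp_rot'][:2],'F',s['force'].round(2),'M',s['moment'].round(2))
E
python3 off.py b
```

```text
clock 6.825 offset in clamp 0.4 -0.52 z blade~ 102.9 dyaw 0.05835129058689148 tilt [ 1.79879782e+02 -9.56134789e-03] F [ 0.05  0.44 -1.5 ] M [ 0.01  0.02 -0.01]
```

Call:
servo_tool --plan '[[[0.5, -1.9, 6, 0, 0, 0, 10], [0, 0, 6, 0, 0, 0, 10], [0, 0, 0, 0, 0, 0, 10], [0, 0, 0, 0, 0, 0, 10]]]'

```text
clock: 7.32
ee_pos: [0.5833, -0.0778, 0.1119]
tcp_rot: [-180.0, 0.0, 70.5]
force: [-0.3, 0.6, -1.4]
finger_gap: 0.0234
gripper_force: 60.0
```

```bash
python3 off.py b
```

```text
clock 7.325 offset in clamp -2.45 0.33 z blade~ 89.5 dyaw 0.09137239183842638 tilt [-1.79978520e+02  3.94831987e-03] F [-0.27  0.63 -1.4 ] M [ 0.04 -0.    0.02]
```

Call:
servo_tool --plan '[[[0, 0.4, 2, 0, 0, 0, 10], [0, 0, 2, 0, 0, 0, 10], [0, 0, 2, 0, 0, 0, 10], [0, 0, 2, 0, 0, 0, 10]]]'

```text
clock: 7.82
ee_pos: [0.5848, -0.0783, 0.1048]
tcp_rot: [179.9, -0.0, 70.5]
force: [0.5, -0.3, 1.3]
finger_gap: 0.0236
gripper_force: 60.4
```

Call:
servo_tool --plan '[[[0, 0, 2, 0, 0, 0, 10], [0, 0, 2, 0, 0, 0, 10]]]'

```text
clock: 8.07
ee_pos: [0.5855, -0.0784, 0.1022]
tcp_rot: [179.8, -0.0, 70.5]
force: [-1.0, -0.2, 7.8]
finger_gap: 0.0231
gripper_force: 61.1
```

Call:
servo_tool --plan '[[[0, 0, 2, 0, 0, 0, 10], [0, 0, 2, 0, 0, 0, 10]]]'

```text
clock: 8.32
ee_pos: [0.5855, -0.0784, 0.0977]
tcp_rot: [179.8, -0.0, 70.5]
force: [0.7, 0.2, 3.8]
finger_gap: 0.0234
gripper_force: 60.6
```

```bash
python3 off.py b
```

```text
clock 8.325 offset in clamp -0.18 0.45 z blade~ 75.30000000000001 dyaw 0.08721135107698075 tilt [ 1.79772067e+02 -1.88042725e-02] F [0.74 0.25 3.77] M [-0.16 -0.38 -0.05]
```

Call:
servo_tool --plan '[[[0, 0, 2, 0, 0, 0, 10], [0, 0, 2, 0, 0, 0, 10]]]'

```text
clock: 8.57
ee_pos: [0.5853, -0.0785, 0.0927]
tcp_rot: [179.8, -0.0, 70.5]
force: [4.0, -0.3, 3.1]
finger_gap: 0.0236
gripper_force: 60.4
```

Call:
servo_tool --plan '[[[0, 0, 2, 0, 0, 0, 10], [0, 0, 2, 0, 0, 0, 10]]]'

```text
clock: 8.82
ee_pos: [0.5849, -0.0784, 0.0882]
tcp_rot: [179.8, -0.0, 70.5]
force: [4.2, -1.7, 1.1]
finger_gap: 0.0234
gripper_force: 60.3
```

```bash
python3 off.py b
```

```text
clock 8.825 offset in clamp -0.76 0.3 z blade~ 65.80000000000001 dyaw 0.0819683793663799 tilt [ 1.79838199e+02 -5.26132413e-03] F [ 4.18 -1.67  1.05] M [-0.39 -1.1   0.03]
```

Call:
servo_tool --plan '[[[0, -1, 1.5, 0, 0, 0, 10], [0, 0, 1.5, 0, 0, 0, 10]]]'

```text
clock: 9.07
ee_pos: [0.5842, -0.0781, 0.0854]
tcp_rot: [179.8, -0.0, 70.5]
force: [4.6, -1.0, 2.5]
finger_gap: 0.0239
gripper_force: 60.3
```

Call:
servo_tool --plan '[[[0, 0, 1.5, 0, 0, 0, 10], [0, 0, 1.5, 0, 0, 0, 10]]]'

```text
clock: 9.32
ee_pos: [0.5843, -0.0782, 0.0825]
tcp_rot: [179.8, -0.0, 70.5]
force: [4.9, -2.4, 2.5]
finger_gap: 0.0232
gripper_force: 60.3
```

```bash
python3 off.py b
```

```text
clock 9.325 offset in clamp -1.41 0.29 z blade~ 60.1 dyaw 0.08290560199080943 tilt [ 1.79793303e+02 -8.32566879e-03] F [ 4.93 -2.43  2.5 ] M [-0.44 -1.12  0.04]
```

Steady side push ~5 N and drag ~4 N: clamp B is the right one. Drive home.

Call:
servo_tool --plan '[[[0, 0.4, 2, 0, 0, 0, 10], [0, 0, 2, 0, 0, 0, 10], [0, 0, 2, 0, 0, 0, 10], [0, 0, 1.5, 0, 0, 0, 10]]]'

```text
clock: 9.82
ee_pos: [0.5845, -0.0782, 0.0749]
tcp_rot: [179.8, -0.0, 70.5]
force: [4.6, -1.9, 1.6]
finger_gap: 0.0233
gripper_force: 60.3
```

Call:
servo_tool --plan '[[[0, 0, 1, 0, 0, 0, 10], [0, 0, 1, 0, 0, 0, 10]]]'

```text
clock: 10.07
ee_pos: [0.5845, -0.0782, 0.0729]
tcp_rot: [179.8, -0.0, 70.5]
force: [4.9, -2.5, 2.3]
finger_gap: 0.0231
gripper_force: 60.3
```

```bash
python3 off.py b
```

```text
clock 10.075 offset in clamp -1.14 0.29 z blade~ 50.50000000000001 dyaw 0.08476630201604252 tilt [ 1.79814667e+02 -5.85262536e-03] F [ 4.95 -2.5   2.28] M [-0.34 -1.08 -0.02]
```

Call:
servo_tool --plan '[[[0, 0, 0.7, 0, 0, 0, 10], [0, 0, 0.7, 0, 0, 0, 10]]]'

```text
clock: 10.32
ee_pos: [0.5845, -0.0782, 0.0724]
tcp_rot: [179.8, -0.0, 70.5]
force: [2.5, -1.2, 8.3]
finger_gap: 0.0233
gripper_force: 61.0
```

Call:
servo_tool --plan '[[[0, 0, 0.5, 0, 0, 0, 10], [0, 0, 0.5, 0, 0, 0, 10]]]'

```text
clock: 10.58
ee_pos: [0.5846, -0.0782, 0.0724]
tcp_rot: [179.9, 0.0, 70.5]
force: [0.6, -1.5, 11.5]
finger_gap: 0.0234
gripper_force: 61.5
```

Shoulder landed (stiff at TCP 72.4). Let go.

Call:
servo_tool --plan '[[[0, 0, -0.7, 0, 0, 0, 10], [0, 0, 0, 0, 0, 0, 35], [0, 0, 0, 0, 0, 0, 50], [0, 0, 0, 0, 0, 0, 60], [0, 0, 0, 0, 0, 0, 60]]]'

```text
clock: 11.2
ee_pos: [0.5823, -0.0774, 0.0701]
tcp_rot: [-179.9, 0.0, 70.5]
force: [-0.7, -0.5, 0.5]
finger_gap: 0.0599
gripper_force: 0.0
```

Call:
servo_tool --plan '[[[0, 0, -15, 0, 0, 0, 60], [0, 0, -30, 0, 0, 0, 60], [0, 0, -40, 0, 0, 0, 60], [-30, 0, -40, 0, 0, 0, 60], [-40, 0, 0, 0, 0, 0, 60], [0, 0, 0, 0, 0, 0, 60], [0, 0, 0, 0, 0, 0, 60]]]'

```text
clock: 12.08
ee_pos: [0.5598, -0.1434, 0.1963]
tcp_rot: [180.0, -0.0, 70.5]
force: [-0.2, -0.4, 0.2]
finger_gap: 0.0599
gripper_force: 0.0
```

Run:
```python
from h import *
s=r.observe();im,d=r.get_image('wrist');cv2.imwrite('pics/w3.png',im)
P=cloud(d,'wrist',s);H=P[...,2]
m=(d>0)&(np.hypot(P[...,0]-.5855,P[...,1]+.079)<.03)
print(s['clock'],s['ee_pos'],'top z',np.percentile(H[m],[98,99.5]))
for lo,hi in((.100,.12),(.052,.06)):
    q=P[m&(H>lo)&(H<hi)];print(len(q),q.mean(0),cv2.minAreaRect((q[:,:2]*1000).astype(np.float32)))
```

```text
12.075 [ 0.55981016 -0.14341852  0.19632569] top z [0.11176167 0.11205888]
1158 [ 0.58485093 -0.0785155   0.11032384] ((584.5075073242188, -78.91523742675781), (29.50320053100586, 23.426654815673828), 71.59522247314453)
96 [ 0.59173571 -0.06738674  0.05560606] ((587.15625, -73.17557525634766), (21.144811630249023, 30.11165428161621), 70.43644714355469)
```

View pics/w3.png

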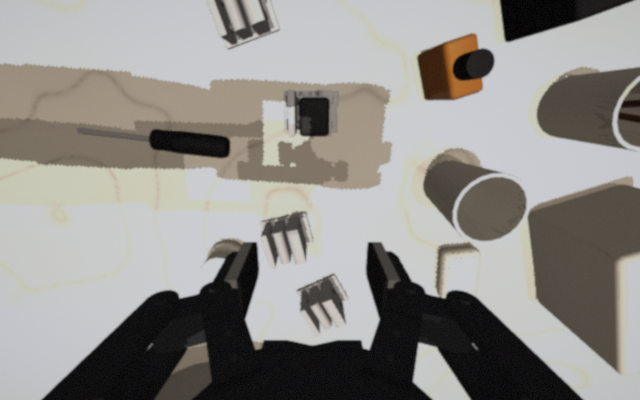

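The blade stands upright in clamp B at (314,115), grip top 0.1115 m up, so the origin is at about 50 mm; the gripper is clear.

```bash
python3 -c "
from station import r
print(r.hand_in())"
```

```text
the job is handed in; nothing more can be done
None
```

I left the feeler blade standing upright and fully home in clamp_b and let go, then handed the job in at about 12 s; clamp_b's steady side push of about 5 N and drag of about 4 N matched the right grip, so I did not try the other three clamps.

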